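# Clamp a carving blank and hold the spring paddle in the green

## Robot

A 7-joint arm with a two-finger parallel gripper is mounted at the origin on the work surface. World frame = base frame: x ahead of the robot, y to its left, z up, the work surface at z = 0. Lengths are in m, angles in degrees, forces in N, time in s.
With the tool pointing down it reaches from about 0.425 to 0.825 m from the base axis. Payload 3.6 kg.
Tool frame: the origin (TCP) lies midway between the tips of the shut fingers; the grasp point (between the pads) lies 19 mm behind it (ctrl.hold_point_z is the z of the grasp point in the tool frame, in m); z points along the fingers, y is the line along which they close (so a half turn about z gives the same grasp; the last joint's range is limited). The gripper opens to 93 mm and grips with 3 to 60 N. Pads are 15 mm wide; open, the fingers measure 128 mm over their backs; the gripper's body (75 mm by 188 mm) begins 65 mm behind the grasp point.
Start: joints at [69.414, 35.231, -0.722, 81.555, 0.464, 63.22, -2.315], TCP at [0.212, -0.614, 0.219] pointing down, gripper open.
Joint ranges: [-178.69, 178.69], [-17.37, 117.87], [-77.05, 75.6], [15.02, 138.74], [-78.02, 258.01], [0.78, 113.62], [-162.83, 162.83]. Speed limits (degrees/s): [159.86, 159.86, 180, 180, 180, 180, 180].

## Interface

Orientations are given as a 3x3 rotation matrix whose columns are the frame's x, y, z axes.
In Python, from rig import ctrl, camera, camera_model, masks_of gives the robot as it stands.
- The arm moves only by the tool arm_command, never from a script. Its argument "steps" is text: rows parted by semicolons, each of 7 numbers parted by spaces: the closure, from -1 (fully open) to 1 (shut), then the shift along the tool's x, y, z as a fraction of full scale, then the turn, a rotation vector about the tool's x, y, z as a fraction of full scale. A call has 1 to 10 rows; each row shifts and turns the commanded pose from where the row before left it, along the tool's axes as they then stand; what a row does not reach is not made up. Full scale, the value 1, is 2.5 cm for a shift and 8 degrees for a turn. A row lasts 1/8 s, in which the tool goes at most 62.5 mm and 10.7 degrees, less where a joint would pass 70% of its speed; a pose out of reach is approached as far as the arm can. A call with a number of a shift or a turn outside -1 to 1 is refused whole. A call with a gripper value outside its range is refused whole. The fingers move at their own pace and stop on an object; the grip force is fixed at half the most. Time passes only in rows, so rows that do not move let the fingers close. It gives the time, the measured TCP pose, the force, the opening and the grip force at its end, in the units of the state.
- ctrl.sense(): the state, without advancing time (a new reading comes with each control period).
- camera(name): name is "scene" or "top" or "wrist"; returns the picture (420x560x3 uint8, blue, green, red); there is no depth.
- camera_model(name): a dict with "intrinsics" (3x3 intrinsics, pixels), "k1" (the pictures are not rectified: a ray, as slopes to the right and down, at radius r is drawn at 1 + k1 r^2 times it, then the intrinsics apply), "xyz" and "rotation" of the camera in the world; the wrist camera has in their place "mount" (4x4, takes a point from camera to tool coordinates, whose origin is the TCP and whose axes are the flange's). Camera axes: x right, y up, looking along -z (the intrinsics and any distortion apply to the point x, -y, -z); pixel columns grow to the right and rows downward; lengths in m; the calibration is good to about 2 mm. A picture is of the moment at which its call begins: read the wrist's pose just before it. camera_model takes no time and is no camera call.
- ctrl.hand_in(): hands the job in; it is judged then, once.
Trained networks look in the newest picture that a camera, given by its name, has taken for a name from the list of things; names that differ only in an ending like _2 or _b are one class to them, and where a whole thing is asked for, a point or a joint stands for the part that bears it (a point fixed in the world has none). Each returns a list of dicts, best first, with "confidence" (0 to 1); they miss things now and then, are a little off and sometimes report something else, mostly with a low value. They report only what shows in the picture. A call takes as long as a camera call. They do not tell look-alikes from the thing itself.
- masks_of(camera, query): "region" (420x560 bool, what is visible of it) and "box" ([centre column, centre row, width, height] in pixels, round what is visible of it).
The state is a dict: "t": time; "qpos": joint angles; "qd": joint speeds; "joint_efforts": joint torques, N m; "ee_pos": TCP position; "ee_rot": TCP orientation; "force": force on the tool from outside, world axes, zero at the start; "wrist_torque": the same for the moment, N m; "gripper_width": opening from 0.0 (shut) to 1.0 (fully open); "finger_force": force on a finger pad.
Only numpy, scipy, OpenCV 4.12 (cv2) and the standard library are available. Lean on these libraries where they do the work, as an engineer would, in place of code of your own. Each camera call takes 0.05 s, during which the arm holds its last target. There are 200 camera calls.

## Task

Lay the wooden fish blank flat, fish up, across the narrow raised dark wooden ledge of the push clamp, centred over the ledge and square with it, between the open rubber jaw and the metal fence, and let go of it. Then push the orange paddle towards the fence so that the jaw presses the blank against the fence, and finish while still holding the paddle with its pointers in the green band; the spring opens the clamp if you let go, and it must never be squeezed to its stop. Leave the pebble, the dark disc and the red pot where they are.

Things in the scene. Friction and masses are not known exactly. Their poses are not given: they have to be found in the camera images.
- blank: light wooden block 56 x 40 x 18 mm (x, y, z) with a dark fish in relief on its top (+z) face, its length along x; loose, 28 to 56 g, starts flat on the table, fish up. Origin: centre of its underside. Best gripped across its 56 mm length by the top of its ends, so that the fingers later pass on either side of the ledge.
- fixture: push clamp fixed to the table; dark steel base plate 90 x 260 x 12 mm (x, y, z). Origin: centre of the plate's underside. Clamps along its own +y: fence at the +y end, then the dark wooden ledge (26 mm wide, y = 35 to 105 mm, top at z = 50 mm), the open jaw, its carriage, and the orange paddle at the -y end. Beside the ledge and behind the paddle nothing stands above the plate.
- seat (a point): point on top of the ledge where the centre of the blank's underside comes when the blank lies against the fence: 85 mm along the fixture's +y from its origin, 50 mm up, axes as the fixture. The blank's length lies along its x (either way round). The blank may be laid down up to 20 mm short of it (towards -y): the jaw pushes it along to the fence.
- fence: fixed aluminium block 36 mm wide (x), its face towards the jaw at y = 105 mm of the fixture, top at z = 74 mm. Origin and axes: those of the fixture.
- jaw: black rubber pad 36 x 12 x 20 mm (x, y, z) on the front of the carriage, z = 54 to 74 mm. Its origin is the fixture's origin when open and moves with the carriage; its face is 20 mm along +y from it.
- carriage (a joint): how far the aluminium carriage with jaw and paddle has slid towards the fence, m: 0 open, 0.045 with the blank against the fence, stop 0.055. A soft spring of 1.4 to 2.1 N opens it. Open, it spans y = -50 to 20 mm of the fixture, 50 mm wide, up to z = 74 mm; two scale strips (top z = 49 mm, x = -45 to -27 and 27 to 45 mm) reach back to y = -102 mm.
- plunger (a joint): how far the paddle is squeezed towards the carriage, m: 0 free, stop 0.024. Spring 1 N per mm plus 0.5 N: reads 1 to 2 mm while the carriage slides freely, then grows mm for mm with the push once the blank is clamped. Black pointers at the paddle's sides show it on the strips: white 0 to 0.008, green 0.008 to 0.016, red above.
- paddle: orange upright plate 50 x 14 x 66 mm (x, y, z), z = 34 to 100 mm above the table, pushed along +y from its -y face, or pinched across its 14 mm from above; 36 mm clear between it and the carriage at rest. Its origin is the fixture's origin at rest and moves with it; the plate's centre is 93 mm along -y from it.
- push (a point): middle of the paddle's -y face, 75 mm above the table, where it is pushed; axes as the fixture (push along +y).
- pebble: grey flat pebble, 52 mm across, 20 mm high, loose. Origin: centre of its underside.
- disc: dark wooden disc, 54 mm across, 14 mm high, loose. Origin: centre of its underside.
- pot: red open plastic pot, 96 mm across, 75 mm high, loose. Origin: centre of its underside.
Things that resemble listed ones, but are neither listed nor needed, are in the scene too. Of the things that look like the blank, take the one that is farthest to the robot's right at the start.

How it is judged (in metres and radians):
On the way:
1. the blank lies on the ledge, let go, with the jaw still open (x of blank in the frame of seat between -0.01 and 0.01 m and z of blank in the frame of seat between -0.004 and 0.004 m and angle between blank's own z axis and vertical below 0.1 rad and contact force between each of the fingers, the arm and blank below 0.1 N and y of blank in the frame of seat between -0.03 and 0.03 m and angle between the x axis of blank and the x axis of fixture, either way round below 0.25 rad and linear speed of blank below 0.02 m/s and value of joint carriage below 0.012 m), for 0.2 s.
At the end, for the whole second after the job is handed in: Robot still pushes the paddle (over 3 N), plunger at 8 to 16 mm; jaw and fence each press the blank with over 3 N; blank fish up on the ledge, level and square within 0.1 rad, within 10 mm across, 4 mm in height and 5 mm of the fence position; robot off the blank (x of blank in the frame of seat between -0.01 and 0.01 m and z of blank in the frame of seat between -0.004 and 0.004 m and angle between blank's own z axis and vertical below 0.1 rad and contact force between each of the fingers, the arm and blank below 0.1 N and y of blank in the frame of seat between -0.005 and 0.005 m and angle between the x axis of blank and the x axis of fixture, either way round below 0.1 rad and value of joint plunger between 0.008 and 0.016 m and contact force between each of jaw, fence and blank above 3 N and contact force between any of the fingers, the arm and paddle above 3 N); the arm keeps its last pose, push and grip.
It fails at once if the paddle spring is squeezed to its stop (over 22 mm) (value of joint plunger above 0.022 m).
It fails at once if the pebble is moved by more than 20 mm (distance of pebble from where it was at the start of the episode above 0.02 m).
It fails at once if the disc is moved by more than 20 mm (distance of disc from where it was at the start of the episode above 0.02 m).
It fails at once if the pot is moved by more than 20 mm (distance of pot from where it was at the start of the episode above 0.02 m).
It also fails if it takes over 56 s, if anything falls off the work surface, if the arm or the gripper's body presses on something with over 40 N, if the wrist force passes 120 N, or if a joint passes its speed limit or range.

## Working session

There is one attempt and no reset: what is moved stays moved. The work goes in short steps, Python scripts to look and compute and a tool call to move; the robot and the scene stay as the last step left them, time stands still between calls to the robot, and variables do not carry over. Pictures are saved under pics/ and viewed, at most 10 in all, crops included, and the job is handed in when it is done.

Besides the shell and the picture viewer there is one more tool, called after "Emit:" by a JSON object that holds its "method" and its "body". arm_command: Moves the arm, as the interface text tells. Shift numbers are shares of 2.5 cm and turn numbers shares of 8 degrees, none past 1 either way. Its arguments: {"type":"object","properties":{"steps":{"type":"string"}},"required":["steps"]}

```bash
ls; mkdir -p pics
python3 - <<'E'
from rig import ctrl,camera,camera_model,masks_of
import cv2,numpy as np
np.set_printoptions(precision=4,suppress=True)
s=ctrl.sense(); print(s['t'],s['ee_pos'],s['ee_rot'],s['gripper_width'],ctrl.hold_point_z)
ims=[]
for n in ("scene","top"):
    im=camera(n); cv2.imwrite(f"pics/{n}0.png",im)
    m=camera_model(n); print(n,m)
    for q in ("blank","fixture","fence","jaw","paddle","pebble","disc","pot"):
        for d in masks_of(n,q)[:5]: print(n,q,round(d['confidence'],2),np.round(d['box'],1))
print(camera_model("wrist"))
E
```

```text
pics
0.0 [ 0.2121 -0.6136  0.2175] [[ 0.9451  0.3268 -0.0009]
 [ 0.3268 -0.9451  0.0024]
 [-0.     -0.0026 -1.    ]] 0.9974926095150377 -0.0188
scene {'intrinsics': array([[530.4425,   0.    , 290.9106],
       [  0.    , 530.4425, 206.9204],
       [  0.    ,   0.    ,   1.    ]]), 'k1': -0.1642105930456951, 'xyz': array([ 1.1362, -0.1079,  1.0507]), 'rotation': array([[ 0.2781, -0.8122,  0.5128],
       [ 0.9606,  0.2353, -0.1482],
       [-0.0003,  0.5338,  0.8456]])}
scene blank 0.91 [411.6 154.2  26.9  24.7]
scene blank 0.62 [378.1 180.8  21.1  17.8]
scene blank 0.62 [429.1 184.8  27.9  18.9]
scene blank 0.56 [382.9 123.6  21.9  18.6]
scene fixture 0.72 [194.9 253.5 121.8  92.7]
scene fence 0.55 [239.2 222.8  14.7  33.9]
scene paddle 0.72 [149.8 262.7  22.1  32.6]
scene pebble 0.53 [381.4 226.7  21.   23.7]
scene disc 0.88 [326.5 194.9  25.3  17.7]
scene pot 0.56 [345.8 283.   45.   51.3]
top {'intrinsics': array([[491.3374,   0.    , 284.1942],
       [  0.    , 491.3374, 213.7271],
       [  0.    ,   0.    ,   1.    ]]), 'k1': -0.1420805323930664, 'xyz': array([0.3423, 0.0987
[... 318 characters left out ...]
.6 211.4 113.3  82.1]
top fence 0.76 [355.2 226.4  12.9  23.7]
top paddle 0.79 [442.1 189.8  23.6  27. ]
top paddle 0.4 [438.9 190.2  24.9  25.4]
top pebble 0.66 [208.8 197.6  21.5  26.8]
top pebble 0.42 [397.4 208.6   8.9  16.4]
top disc 0.68 [255.3 248.5  26.3  24.3]
top pot 0.89 [265.9 137.6  46.1  43.3]
top pot 0.26 [257.9 247.9  24.4  22.1]
{'intrinsics': array([[295.6818,   0.    , 277.3119],
       [  0.    , 295.6818, 212.5508],
       [  0.    ,   0.    ,   1.    ]]), 'k1': -0.06381651428893602, 'mount': array([[-0.0004,  0.9566,  0.2915,  0.0826],
       [ 1.    ,  0.0001,  0.0011, -0.0007],
       [ 0.001 ,  0.2915, -0.9566, -0.167 ],
       [ 0.    ,  0.    ,  0.    ,  1.    ]])}
```

```bash
cat > h.py <<'E'
from rig import ctrl,camera,camera_model,masks_of
import cv2,numpy as np
np.set_printoptions(precision=4,suppress=True)
def pose(n,s=None):
    m=camera_model(n)
    if n!="wrist": return m,np.array(m['xyz']),np.array(m['rotation'])
    s=s or ctrl.sense(); R=np.array(s['ee_rot']); M=m['mount']
    return m,R@M[:3,3]+s['ee_pos'],R@M[:3,:3]
def ray(m,R,px):
    K=m['intrinsics']; d=(np.array(px,float)-K[:2,2])/[K[0,0],K[1,1]]; u=d.copy()
    for _ in range(20): u=d/(1+m['k1']*(u@u))
    return R@np.array([u[0],-u[1],-1])
def at_z(n,px,z,s=None):
    m,c,R=pose(n,s); r=ray(m,R,px); return c+r*(z-c[2])/r[2]
def proj(n,P,s=None):
    m,c,R=pose(n,s); q=(np.atleast_2d(P)-c)@R; u=q[:,:2]*[1,-1]/-q[:,2:]
    u=u*(1+m['k1']*(u**2).sum(1,keepdims=True)); K=m['intrinsics']
    return u*[K[0,0],K[1,1]]+K[:2,2]
E
python3 - <<'E'
from h import *
for n,ps in (("top",[(160.2,328.8),(146.2,232.5),(143.9,279.1),(198.1,250.8)]),("scene",[(411.6,154.2),(378.1,180.8),(429.1,184.8),(382.9,123.6)])):
    for p in ps: print(n,p,at_z(n,p,.012))
for n,p,z in (("top",(355.2,226.4),.06),("top",(442,189.8),.08),("top",(208.8,197.6),.01),("top",(255.3,248.5),.01),("top",(265.9,137.6),.04),("scene",(239,222.8),.06),("scene",(149.8,262.7),.067)): print(n,p,at_z(n,p,z))
im=cv2.imread("pics/top0.png"); cv2.imwrite("pics/top0b.png",cv2.resize(im,(800,600),interpolation=cv2.INTER_CUBIC))
im=cv2.imread("pics/scene0.png"); cv2.imwrite("pics/scene0b.png",cv2.resize(im,(800,600),interpolation=cv2.INTER_CUBIC))
E
```

```text
top (160.2, 328.8) [0.3216 0.3772 0.012 ]
top (146.2, 232.5) [0.5368 0.4091 0.012 ]
top (143.9, 279.1) [0.4317 0.4136 0.012 ]
top (198.1, 250.8) [0.4904 0.2907 0.012 ]
scene (411.6, 154.2) [0.4406 0.407  0.012 ]
scene (378.1, 180.8) [0.4933 0.2959 0.012 ]
scene (429.1, 184.8) [0.5384 0.4112 0.012 ]
scene (382.9, 123.6) [0.327  0.3748 0.012 ]
top (355.2, 226.4) [ 0.5216 -0.0556  0.06  ]
top (442, 189.8) [ 0.5895 -0.2476  0.08  ]
top (208.8, 197.6) [0.6117 0.2653 0.01  ]
top (255.3, 248.5) [0.4904 0.1629 0.01  ]
top (265.9, 137.6) [0.7388 0.1291 0.04  ]
scene (239, 222.8) [ 0.5432 -0.0539  0.06  ]
scene (149.8, 262.7) [ 0.5898 -0.2561  0.067 ]
```

View pics/top0b.png

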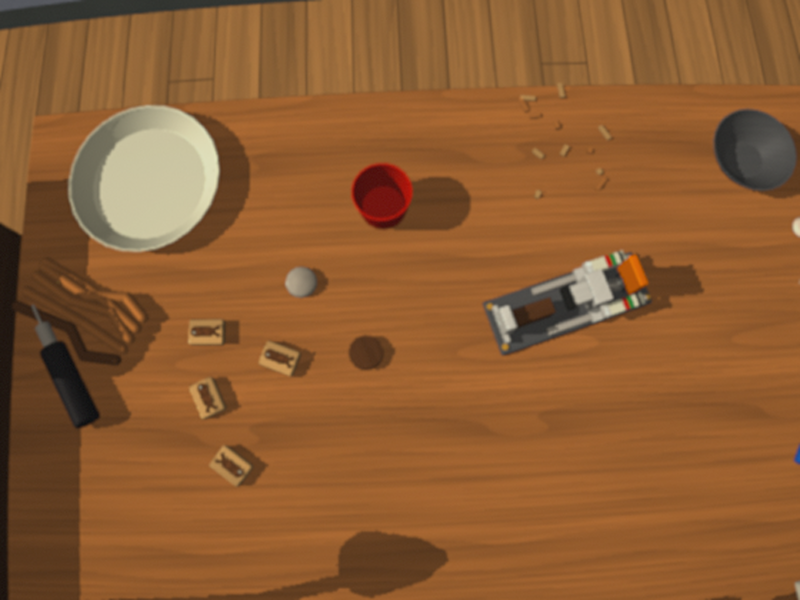

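View pics/scene0b.png

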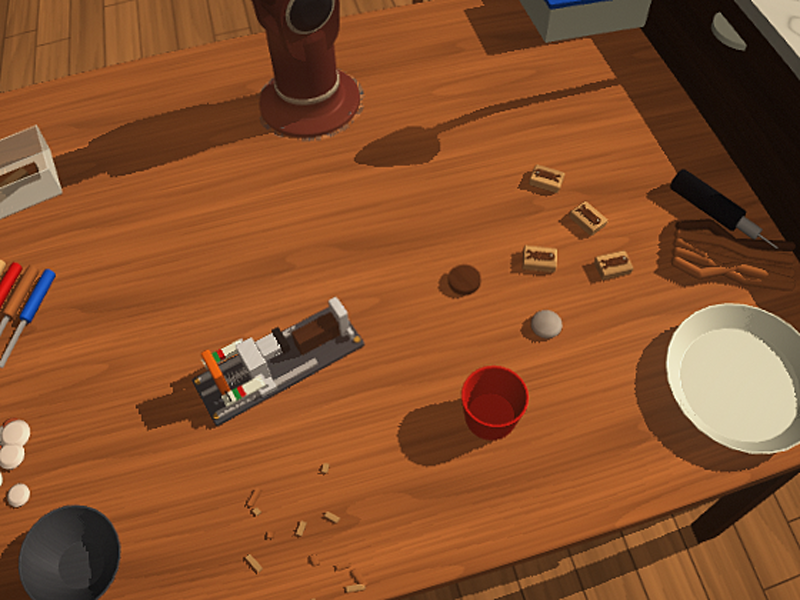

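Top view: look-alikes at native pixels (146,232), (198,251), (144,279) and (160,329). The one farthest to the right (lowest y = 0.29) is (198,251). The fixture runs from the fence (355,226) to the paddle (442,190).

I go over the fixture first to measure it, turning the tool by +90° in yaw on the way.

Emit:
{"method": "arm_command", "body": {"steps": "-1 0 0 -0.15 0 0 -1;-1 0 0 -0.15 0 0 -1;-1 0 0 -0.15 0 0 -1;-1 0 0 -0.15 0 0 -1;-1 0 0 -0.15 0 0 -1;-1 0 0 -0.15 0 0 -1;-1 0 0 -0.15 0 0 -1;-1 0 0 -0.15 0 0 -1;-1 0 0 -0.15 0 0 -1;-1 0 0 -0.15 0 0 -1"}}

```text
t: 2.15
ee_pos: [0.2122, -0.6143, 0.2563]
ee_rot: [[-0.162, 0.987, -0.0], [0.987, 0.162, 0.0], [0.0, -0.0, -1.0]]
force: [-0.0, -0.0, 0.5]
gripper_width: 1.004
finger_force: 0.0
```

Emit:
{"method": "arm_command", "body": {"steps": "-1 0 0 0 0 0 -1;-1 0 0 0 0 0 -0.25;-1 0.69 1 0 0 0 0;-1 0.69 1 0 0 0 0;-1 0.69 1 0 0 0 0;-1 0.69 1 0 0 0 0;-1 0.69 1 0 0 0 0;-1 0.69 1 0 0 0 0;-1 0.69 1 0 0 0 0;-1 0.69 1 0 0 0 0"}}

```text
t: 3.4
ee_pos: [0.3568, -0.4177, 0.2563]
ee_rot: [[-0.325, 0.946, 0.0], [0.946, 0.325, -0.0], [-0.0, 0.0, -1.0]]
force: [-0.6, -0.1, 0.2]
gripper_width: 1.001
finger_force: 0.0
```

Emit:
{"method": "arm_command", "body": {"steps": "-1 0.69 1 0 0 0 0;-1 0.69 1 0 0 0 0;-1 0.69 1 0 0 0 0;-1 0.69 1 0 0 0 0;-1 0.69 1 0 0 0 0;-1 0.69 1 0 0 0 0;-1 0.69 1 0 0 0 0;-1 0.69 1 0 0 0 0;-1 0.69 1 0 0 0 0;-1 0.69 1 0 0 0 0"}}

```text
t: 4.65
ee_pos: [0.5367, -0.1731, 0.2562]
ee_rot: [[-0.325, 0.946, 0.0], [0.946, 0.325, -0.0], [-0.0, -0.0, -1.0]]
force: [-0.3, -0.6, 0.4]
gripper_width: 1.001
finger_force: 0.0
```

Run:
```python
from h import *
s=ctrl.sense(); print(s['t'],s['ee_pos'],s['ee_rot'],s['qpos'],s['force'])
im=camera("wrist"); cv2.imwrite("pics/w1.png",im)
for q in ("fixture","fence","jaw","paddle","seat","carriage"):
    for d in masks_of("wrist",q)[:3]:
        r=cv2.minAreaRect(np.argwhere(d['region'])[:,::-1].astype(np.float32)); print(q,round(d['confidence'],2),np.round(d['box'],1),np.round(cv2.boxPoints(r)).tolist())
cv2.imwrite("pics/w1b.png",cv2.resize(im,(800,600),interpolation=cv2.INTER_CUBIC))
```

```text
4.65 [ 0.5367 -0.1731  0.2562] [[-0.3251  0.9457  0.0001]
 [ 0.9457  0.3251 -0.0002]
 [-0.0002 -0.     -1.    ]] [ 34.2469  27.7386 -28.8882  92.4546  14.5541  63.57    20.5997] [-0.3181 -0.6185  0.4151]
fixture 0.84 [298.1 180.   72.2 191.3] [[260.0, 275.0], [267.0, 83.0], [335.0, 86.0], [328.0, 277.0]]
fence 0.66 [303.5  98.   47.3  19.1] [[279.0, 87.0], [326.0, 87.0], [326.0, 103.0], [279.0, 103.0]]
jaw 0.88 [299.2 179.1  33.4   7.3] [[284.0, 184.0], [285.0, 172.0], [314.0, 174.0], [313.0, 186.0]]
paddle 0.67 [294.4 261.9  66.5  33.9] [[260.0, 274.0], [261.0, 245.0], [326.0, 248.0], [325.0, 277.0]]
paddle 0.18 [299.1 177.4  75.2 196.4] [[258.0, 274.0], [267.0, 82.0], [335.0, 85.0], [326.0, 277.0]]
seat 0.29 [291.2 262.6  68.2  26.9] [[261.0, 275.0], [262.0, 245.0], [325.0, 248.0], [324.0, 278.0]]
carriage 0.97 [296.8 225.8  66.9 109.1] [[260.0, 275.0], [263.0, 172.0], [331.0, 174.0], [328.0, 277.0]]
carriage 0.5 [299.1 180.1  29.1  10.1] [[285.0, 185.0], [285.0, 173.0], [314.0, 174.0], [314.0, 186.0]]
```

View pics/w1b.png

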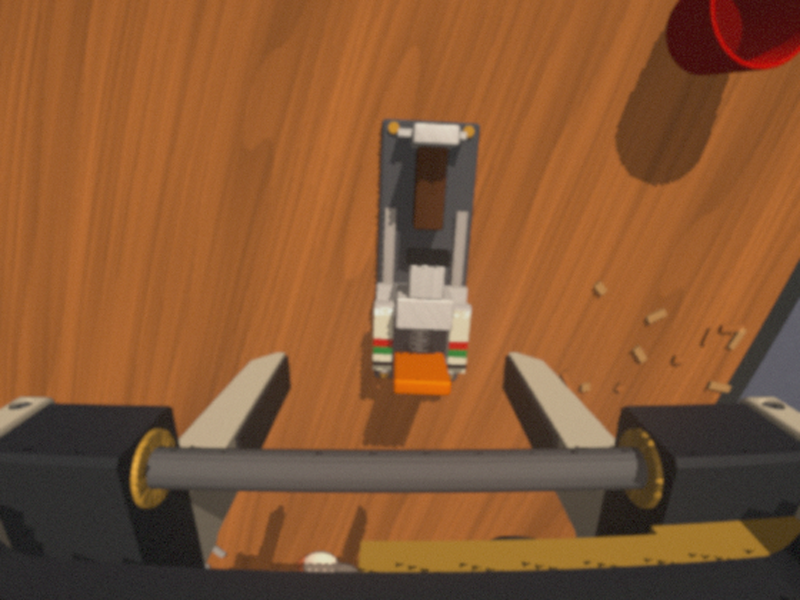

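```bash
cat > fit.py <<'E'
from h import *
from scipy.optimize import least_squares
def Fx(p,P):
    c,s_=np.cos(p[2]),np.sin(p[2]); P=np.array(P,float)/1000
    return np.c_[p[0]+c*P[:,0]-s_*P[:,1],p[1]+s_*P[:,0]+c*P[:,1],P[:,2]]
def fit(F,U,s,n="wrist",p0=(.56,-.15,.33)):
    r=least_squares(lambda p:(proj(n,Fx(p,F),s)-U).ravel(),p0,loss='soft_l1',x_scale=[.01,.01,.1]); return r.x,r.fun.reshape(-1,2)
E
python3 - <<'E'
from fit import *
s=ctrl.sense()
F=[(-13,35,50),(13,35,50),(-13,105,50),(13,105,50),(-45,130,12),(45,130,12),(-25,-100,100),(25,-100,100),(-18,130,74),(18,130,74)]
U=np.array([(413,228),(444,228),(416,147),(447,147),(384,121),(479,124),(396,394),(450,394),(413,124),(460,125)])*.7
for k in (10,8): 
    p,r=fit(F[:k],U[:k],s); print(p,np.degrees(p[2]));print(r)
print(Fx(p,[(0,85,50),(0,-100,75)]))
# top-view check
print(proj("top",Fx(p,[(0,118,74),(0,-93,100),(0,0,12)])))
# blank from top masks
im=camera("top")
for d in masks_of("top","blank"):
    c,wh,a=cv2.minAreaRect(np.argwhere(d['region'])[:,::-1].astype(np.float32)); b=np.array([at_z("top",q,.012)[:2] for q in cv2.boxPoints((c,wh,a))])
    e=[b[1]-b[0],b[2]-b[1]]; L=max(e,key=np.linalg.norm); print(d['confidence'],c,at_z("top",c,.012),[np.linalg.norm(x) for x in e],np.degrees(np.arctan2(L[1],L[0])))
E
```

```text
[ 0.5615 -0.1661  0.2972] 17.030837326909687
[[ 0.1313  1.7304]
 [-0.9012  2.4343]
 [ 0.5208 -0.2074]
 [ 0.5314  0.6137]
 [-2.2403 -1.0445]
 [ 0.3767 -0.4769]
 [-1.0379  1.1293]
 [ 1.7911  2.2289]
 [ 0.0699 -9.5083]
 [-0.0997 -8.9026]]
[ 0.5612 -0.1653  0.2975] 17.04369236116344
[[ 0.1193  1.003 ]
 [-0.8992  1.7036]
 [ 0.4958 -1.0051]
 [ 0.5203 -0.1877]
 [-2.282  -1.7812]
 [ 0.3742 -1.226 ]
 [-1.0346  0.4738]
 [ 1.8273  1.5678]]
[[ 0.5363 -0.084   0.05  ]
 [ 0.5905 -0.2609  0.075 ]]
[[354.4569 222.986 ]
 [447.9246 187.8091]
 [398.9816 210.802 ]]
0.84 (144.95562744140625, 277.8935241699219) [0.4343 0.4112 0.012 ] [np.float64(0.043076678083090805), np.float64(0.06007534201342587)] -157.21763590177713
0.8 (160.95166015625, 325.96282958984375) [0.3277 0.3755 0.012 ] [np.float64(0.041530807801749926), np.float64(0.060062106575432865)] -128.0969518468876
0.73 (145.0, 232.5) [0.5369 0.4119 0.012 ] [np.float64(0.06062358352084034), np.float64(0.04355224060374118)] -92.47307045470943
0.6 (195.60000610351562, 250.7000274658203) [0.4908 0.2963 0.012 ] [np.float64(0.03888437852079751), np.float64(0.058405153965130206)] -110.64505385816139
0.32 (267.75, 135.25) [0.7549 0.1254 0.012 ] [np.float64(0.10111243899362132), np.float64(0.10739884611020374)] -139.5921892292926
```

Fixture: origin about (0.561,-0.165), yaw 17.0°, with the seat near (0.536,-0.084). The wrist view shows it clear, with the fence at (436,133), the ledge at (430,187) and the paddle at (422,373) in the enlarged picture. The chosen blank is at (0.491,0.296), long axis at 69°. I move there for a close check.

Emit:
{"method": "arm_command", "body": {"steps": "-1 1 0.27 0 0 0 0;-1 1 0.27 0 0 0 0;-1 1 0.27 0 0 0 0;-1 1 0.27 0 0 0 0;-1 1 0.27 0 0 0 0;-1 1 0.27 0 0 0 0;-1 1 0.27 0 0 0 0;-1 1 0.27 0 0 0 0;-1 1 0.27 0 0 0 0;-1 1 0.27 0 0 0 0"}}

```text
t: 6.35
ee_pos: [0.5183, 0.0844, 0.2563]
ee_rot: [[-0.325, 0.946, 0.0], [0.946, 0.325, -0.0], [-0.0, 0.0, -1.0]]
force: [0.0, -0.5, 0.3]
gripper_width: 1.004
finger_force: 0.0
```

Emit:
{"method": "arm_command", "body": {"steps": "-1 1 0.27 0 0 0 -1;-1 1 0.27 0 0 0 -1;-1 1 0.27 0 0 0 -1;-1 1 0.27 0 0 0 -1;-1 1 0.27 0.5 0 0 -1;-1 0.5 0.5 1 0 0 -1;-1 0 0.5 1 0 0 -0.3;-1 0 0.5 1 0 0 0"}}

```text
t: 7.35
ee_pos: [0.4806, 0.2437, 0.168]
ee_rot: [[-0.936, 0.352, 0.001], [0.352, 0.936, -0.0], [-0.001, -0.0, -1.0]]
force: [-0.2, -0.9, -0.2]
gripper_width: 0.998
finger_force: 0.0
```

```bash
cat > look.py <<'E'
from h import *
def blank(tag,z=.018,target=(0.491,0.296)):
    s=ctrl.sense(); print(s['t'],s['ee_pos'],s['ee_rot'],s['qpos'])
    im=camera("wrist"); cv2.imwrite(f"pics/{tag}.png",im)
    for d in masks_of("wrist","blank")[:4]:
        c,wh,a=cv2.minAreaRect(np.argwhere(d['region'])[:,::-1].astype(np.float32))
        b=np.array([at_z("wrist",q,z,s)[:2] for q in cv2.boxPoints((c,wh,a))]); e=[b[1]-b[0],b[2]-b[1]]; L=max(e,key=np.linalg.norm)
        P=b.mean(0); R=np.array(s['ee_rot']); dl=np.r_[P-s['ee_pos'][:2],0]
        print(round(d['confidence'],2),np.round(c),P,[round(float(np.linalg.norm(x)),4) for x in e],"yaw",np.degrees(np.arctan2(L[1],L[0]))%180,"tool-frame",(R.T@dl)[:2])
    return im,s
E
python3 - <<'E'
from look import *
im,s=blank("w2"); cv2.imwrite("pics/w2b.png",cv2.resize(im,(800,600),interpolation=cv2.INTER_CUBIC))
E
```

```text
7.35 [0.4806 0.2437 0.168 ] [[-0.936   0.3521  0.0005]
 [ 0.3521  0.936  -0.0003]
 [-0.0006 -0.0001 -1.    ]] [ -2.5866  34.0748 -41.6846 103.0412  27.6471  53.5174  13.0923]
0.82 [410. 103.] [0.4344 0.4089] [0.0442, 0.0579] yaw 25.70322640069682 tool-frame [0.1013 0.1384]
0.75 [346.  13.] [0.332  0.3718] [0.0416, 0.0559] yaw 52.6447843559428 tool-frame [0.1842 0.0676]
0.61 [324. 191.] [0.4909 0.2965] [0.0417, 0.056] yaw 66.91026610152792 tool-frame [0.0089 0.0531]
0.58 [433. 193.] [0.5361 0.4108] [0.0614, 0.0445] yaw 88.6205950739871 tool-frame [0.0069 0.176 ]
```

View pics/w2b.png

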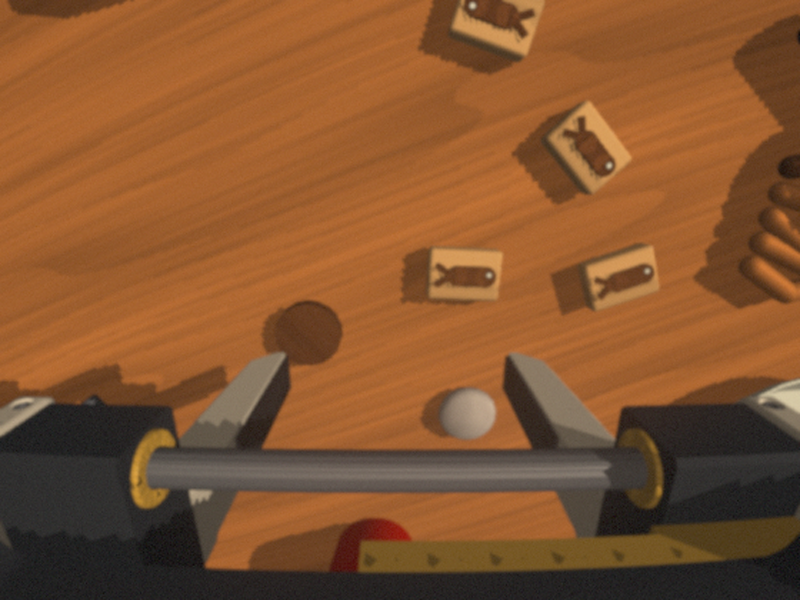

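The crop shows the rightmost blank at (466,275), fish up and clear of the disc (308,333), with sizes of 56 x 42 mm as they should be. Grasping it.

Emit:
{"method": "arm_command", "body": {"steps": "-1 0.2 0.7 0 0 0 0.25;-1 0.23 0.7 0.5 0 0 0;-1 0 0.71 1 0 0 0;-1 0 0 1 0 0 0;-1 0 0 1 0 0 0;-1 0 0 1 0 0 0;-1 0 0 1 0 0 0;-1 0 0 0.6 0 0 0;-1 0 0 0.4 0 0 0;-1 0 0 0 0 0 0"}}

```text
t: 8.7
ee_pos: [0.4897, 0.2969, 0.0062]
ee_rot: [[-0.924, 0.383, -0.0], [0.383, 0.924, -0.0], [0.0, -0.0, -1.0]]
force: [0.3, 0.3, -0.5]
gripper_width: 1.0
finger_force: 0.0
```

Run:
```python
from look import *
im,s=blank("w3"); cv2.imwrite("pics/w3b.png",cv2.resize(im[150:420],(800,386)))
```

```text
8.7 [0.4897 0.2969 0.0062] [[-0.9236  0.3834 -0.0001]
 [ 0.3834  0.9236 -0.0002]
 [ 0.     -0.0002 -1.    ]] [-14.4478  48.2894 -31.0802 104.7881  38.7513  38.0139  -1.1592]
0.96 [276. 267.] [0.49   0.2973] [0.0446, 0.054] yaw 66.42772135533389 tool-frame [-0.0001  0.0004]
0.95 [477. 256.] [0.5309 0.411 ] [0.0593, 0.0469] yaw 80.86887527721157 tool-frame [0.0057 0.1211]
0.68 [436.  97.] [0.4342 0.4089] [0.043, 0.0576] yaw 27.613813756116716 tool-frame [0.0942 0.0821]
```

View pics/w3b.png

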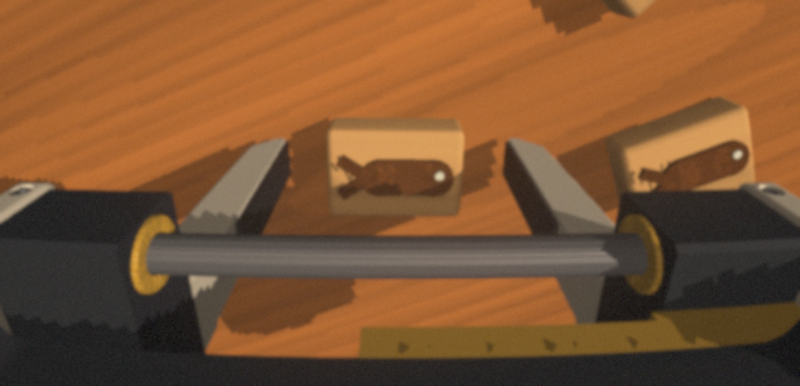

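The blank sits between the fingers, around (396,165), and is squarely aligned. Closing and lifting.

Emit:
{"method": "arm_command", "body": {"steps": "1 0 0 0 0 0 0;1 0 0 0 0 0 0;1 0 0 0 0 0 0;1 0 0 0 0 0 0;1 0 0 0 0 0 0;1 0 0 -1 0 0 0;1 0 0 -1 0 0 0;1 0 0 -1 0 0 0;1 0 0 -1 0 0 0;1 0 0 -1 0 0 0"}}

```text
t: 10.05
ee_pos: [0.4894, 0.2969, 0.1318]
ee_rot: [[-0.924, 0.383, -0.0], [0.383, 0.924, -0.0], [0.0, -0.0, -1.0]]
force: [-0.2, -0.1, -0.1]
gripper_width: 0.6
finger_force: 30.0
```

Run:
```python
from look import *
s=ctrl.sense(); z=.018+s['ee_pos'][2]-.0062
im,s=blank("w4",z)
```

```text
10.05 [0.4894 0.2969 0.1318] [[-0.9237  0.3831 -0.0004]
 [ 0.3831  0.9237 -0.0003]
 [ 0.0003 -0.0004 -1.    ]] [ -9.7219  38.9416 -38.7947  99.9114  29.9915  51.9675   6.1535]
0.89 [286.  14.] [0.3707 0.352 ] [0.0197, 0.03] yaw 54.80700945097954 tool-frame [0.1307 0.0055]
0.83 [367. 109.] [0.4261 0.3737] [0.0229, 0.0317] yaw 25.046795342201435 tool-frame [0.0879 0.0467]
0.66 [278. 267.] [0.4901 0.2981] [0.0544, 0.0456] yaw 67.43816721870351 tool-frame [-0.0002  0.0014]
0.65 [400. 207.] [0.4819 0.3746] [0.0324, 0.0253] yaw 87.2810126495456 tool-frame [0.0367 0.0689]
```

Emit:
{"method": "arm_command", "body": {"steps": "1 -0.56 -0.98 0 0 0 0;1 -0.56 -0.98 0 0 0 0;1 -0.56 -0.98 0 0 0 0;1 -0.56 -0.98 0 0 0 0;1 -0.56 -0.98 0 0 0 0;1 -0.56 -0.98 0 0 0 0;1 -0.56 -0.98 0 0 0 0;1 -0.56 -0.98 0 0 0 0;1 -0.56 -0.98 0 0 0 0;1 -0.56 -0.98 0 0 0 0"}}

```text
t: 11.4
ee_pos: [0.5243, 0.016, 0.1299]
ee_rot: [[-0.924, 0.383, -0.002], [0.383, 0.924, -0.0], [0.002, -0.001, -1.0]]
force: [-0.1, -0.3, -0.3]
gripper_width: 0.598
finger_force: 30.0
```

Emit:
{"method": "arm_command", "body": {"steps": "1 -0.56 -0.98 0 0 0 0;1 -0.56 -0.98 0 0 0 0;1 -0.56 -0.98 0 0 0 0;1 -0.56 -0.97 0 0 0 1;1 0 0 0 0 0 1;1 0 0 0 0 0 1;1 0 0 0 0 0 1;1 0 0 0 0 0 1;1 0 0 0 0 0 1;1 0 0 0 0 0 0.3"}}

```text
t: 12.65
ee_pos: [0.5386, -0.0945, 0.1301]
ee_rot: [[-0.293, 0.956, -0.002], [0.956, 0.293, -0.0], [0.0, -0.002, -1.0]]
force: [-0.9, -0.1, -0.9]
gripper_width: 0.602
finger_force: 30.0
```

Run:
```python
from look import *
s=ctrl.sense(); z=.018+s['ee_pos'][2]-.0062
im,s=blank("w5",z)
for q in ("fixture","fence","jaw","paddle"):
    for d in masks_of("wrist",q)[:2]: print(q,round(d['confidence'],2),np.round(d['box']/np.array([.7])))
cv2.imwrite("pics/w5b.png",cv2.resize(im,(800,600),interpolation=cv2.INTER_CUBIC))
```

```text
12.65 [ 0.5386 -0.0945  0.1301] [[-0.2931  0.9561 -0.0018]
 [ 0.9561  0.2931 -0.0001]
 [ 0.0005 -0.0018 -1.    ]] [ 25.2494  34.5783 -27.2712 104.2564  21.0788  46.3403   4.366 ]
0.97 [278. 267.] [ 0.5394 -0.0932] [0.0443, 0.0545] yaw 17.04962454325478 tool-frame [0.001  0.0011]
fixture 0.71 [401. 378. 127. 329.]
fence 0.65 [399. 252.  92.  46.]
jaw 0.45 [761.  72.  77. 138.]
paddle 0.55 [398. 525. 123.  40.]
```

View pics/w5b.png

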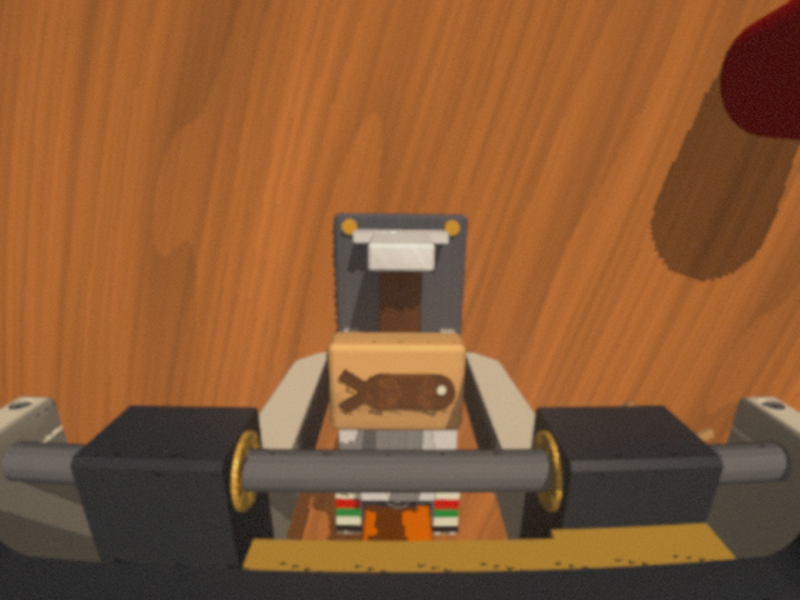

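Run:
```python
from fit import *
s=ctrl.sense()
F=[(-13,105,50),(13,105,50),(-45,130,12),(45,130,12),(-18,105,74),(18,105,74)]
U=np.array([(380,271),(421,271),(334,214),(467,216),(368,244),(435,244)])*.7
p,r=fit(F,U,s); print(p,np.degrees(p[2]));print(r)
p2=np.array([.5612,-.1653,.2975])
R=np.array(s['ee_rot'])
for q in (p,p2):
    S=Fx(q,[(0,85,50),(0,73,50)]); print(S,[(R.T@(x-s['ee_pos']))[:2] for x in S])
```

```text
[ 0.5628 -0.1634  0.2848] 16.32002768375334
[[-0.703  -5.8999]
 [ 1.1102 -5.493 ]
 [-0.4406 -0.0465]
 [ 0.7861 -0.1368]
 [ 0.0302 19.0378]
 [-0.3797 19.6534]]
[[ 0.5389 -0.0818  0.05  ]
 [ 0.5423 -0.0933  0.05  ]] [array([0.0123, 0.0035]), array([0.0003, 0.0034])]
[[ 0.5363 -0.084   0.05  ]
 [ 0.5398 -0.0955  0.05  ]] [array([0.0109, 0.0004]), array([-0.0011,  0.0004])]
```

Run:
```python
from fit import *
s=ctrl.sense()
F=[(-18,105,74),(18,105,74),(-45,130,12),(45,130,12)]
U=np.array([(369,270),(434,270),(334,214),(467,216)])*.7
p,r=fit(F,U,s); print(p,np.degrees(p[2]));print(r)
R=np.array(s['ee_rot'])
for q in (p,):
    S=Fx(q,[(0,85,50),(0,73,50)]); print(S,[(R.T@(x-s['ee_pos']))[:2] for x in S])
    print(proj("wrist",Fx(q,[(-13,90,50),(13,90,50),(-25,-93,100),(25,-93,100)]),s)/.7)
```

```text
[ 0.563  -0.1628  0.2877] 16.484055625210534
[[-0.6166  0.2959]
 [ 0.4029  0.7821]
 [-0.4794 -0.4204]
 [ 0.7937 -0.7831]]
[[ 0.5389 -0.0813  0.05  ]
 [ 0.5423 -0.0928  0.05  ]] [array([0.0128, 0.0037]), array([0.0008, 0.0035])]
[[379.0911 286.2169]
 [421.986  286.6575]
 [358.1036 584.2043]
 [436.461  584.7696]]
```

View: the blank (397,380) is held level and square over the ledge, with the fence's front top edge at row 271 and columns 369-434. Offset across is about 2 mm. Lowering and releasing.

Emit:
{"method": "arm_command", "body": {"steps": "1 0 0.1 0.6 0 0 0;1 0 0 0.8 0 0 0;1 0 0 0.8 0 0 0;1 0 0 0.5 0 0 0;1 0 0 0.22 0 0 0;1 0 0 0 0 0 0;1 0 0 0 0 0 0"}}

```text
t: 13.82
ee_pos: [0.5423, -0.0938, 0.0588]
ee_rot: [[-0.294, 0.956, 0.001], [0.956, 0.294, -0.0], [-0.0, 0.001, -1.0]]
force: [0.7, -0.1, -0.5]
gripper_width: 0.596
finger_force: 30.0
```

Run:
```python
from look import *
im,s=blank("w6",.0685); print(s['force'],s['gripper_width'])
```

```text
13.825 [ 0.5423 -0.0938  0.0588] [[-0.2936  0.9559  0.0014]
 [ 0.9559  0.2936 -0.    ]
 [-0.0004  0.0013 -1.    ]] [ 22.6327  40.3944 -23.7025 107.2136  25.307   37.5339   0.6827]
0.86 [278. 267.] [ 0.5434 -0.0936] [0.0449, 0.0552] yaw 17.00855201809598 tool-frame [-0.0001  0.0011]
[ 0.6714 -0.0714 -0.5165] 0.5958489827777977
```

Emit:
{"method": "arm_command", "body": {"steps": "1 0 0 0.06 0 0 0;1 0 0 0 0 0 0"}}

```text
t: 14.18
ee_pos: [0.5417, -0.0939, 0.0567]
ee_rot: [[-0.294, 0.956, 0.0], [0.956, 0.294, -0.0], [-0.0, 0.0, -1.0]]
force: [0.1, -0.5, -0.1]
gripper_width: 0.603
finger_force: 30.0
```

Emit:
{"method": "arm_command", "body": {"steps": "1 0 0 0.04 0 0 0;1 0 0 0 0 0 0"}}

```text
t: 14.42
ee_pos: [0.5418, -0.0939, 0.0562]
ee_rot: [[-0.294, 0.956, 0.0], [0.956, 0.294, -0.0], [-0.0, 0.0, -1.0]]
force: [-1.5, -0.1, 4.2]
gripper_width: 0.6
finger_force: 30.0
```

Contact force shows that the blank is seated on the ledge. Opening, waiting, then rising.

Emit:
{"method": "arm_command", "body": {"steps": "-1 0 0 0 0 0 0;-1 0 0 0 0 0 0;-1 0 0 0 0 0 0;-1 0 0 0 0 0 0;-1 0 0 -0.3 0 0 0;-1 0 0 -1 0 0 0;-1 0 0 -1 0 0 0;-1 0 0 -1 0 0 0;-1 0 0 -1 0 0 0;-1 0 0 0 0 0 0"}}

```text
t: 15.68
ee_pos: [0.5432, -0.0937, 0.1654]
ee_rot: [[-0.293, 0.956, 0.005], [0.956, 0.293, -0.001], [-0.002, 0.005, -1.0]]
force: [1.4, -0.2, -0.4]
gripper_width: 1.0
finger_force: 0.0
```

Run:
```python
from look import *
im,s=blank("w7",.068)
cv2.imwrite("pics/w7b.png",cv2.resize(im,(800,600),interpolation=cv2.INTER_CUBIC))
```

```text
15.675 [ 0.5432 -0.0937  0.1654] [[-0.2935  0.956   0.005 ]
 [ 0.956   0.2935 -0.0005]
 [-0.002   0.0046 -1.    ]] [ 26.1594  32.2544 -28.7739 101.7455  19.4296  50.6641   5.7868]
0.88 [276. 213.] [ 0.5427 -0.093 ] [0.0411, 0.054] yaw 16.97110597955445 tool-frame [ 0.0008 -0.0002]
0.27 [272. 362.] [ 0.5909 -0.263 ] [0.0835, 0.053] yaw 18.96581930302121 tool-frame [-0.1758 -0.0041]
```

View pics/w7b.png

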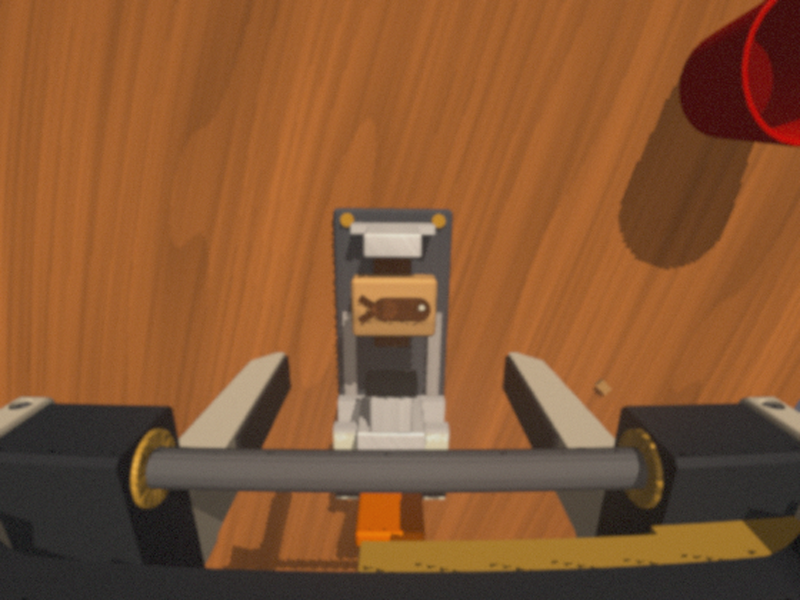

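Placed: blank at (394,305) on the ledge, square and centred below the fence (393,243), with the jaw open. Now I go behind the paddle, shutting the gripper on the way.

Emit:
{"method": "arm_command", "body": {"steps": "0 -1 0 0 0 0 0;1 -1 0 0 0 0 0;1 -1 0 0 0 0 0;1 -1 0 0 0 0 0;1 -1 0 0 0 0 0;1 -1 0 0 0 0 0;1 -1 0 0 0 0 0;1 -1 0 0 0 0 0;1 -0.3 -0.1 0 0 0 0;1 0 0 0 0 0 0"}}

```text
t: 17.02
ee_pos: [0.5993, -0.2927, 0.162]
ee_rot: [[-0.293, 0.956, -0.002], [0.956, 0.293, 0.001], [0.002, -0.002, -1.0]]
force: [-0.4, 0.6, -0.1]
gripper_width: 0.013
finger_force: 0.0
```

Run:
```python
from fit import *
s=ctrl.sense(); R=np.array(s['ee_rot']); print(s['t'],s['ee_pos'],R,s['gripper_width'],s['qpos'],s['force'])
im=camera("wrist"); cv2.imwrite("pics/w8.png",im)
p=np.array([.5626,-.1635,np.radians(16.7)])
print(R.T@(Fx(p,[(0,-100,62)])[0]-s['ee_pos']))
print(proj("wrist",Fx(p,[(-25,-100,100),(25,-100,100),(0,85,68)]),s))
for q in ("paddle","blank"):
  for d in masks_of("wrist",q)[:2]: print(q,d['confidence'],d['box'])
cv2.imwrite("pics/w8b.png",cv2.resize(im,(800,600),interpolation=cv2.INTER_CUBIC))
```

```text
17.025 [ 0.5993 -0.2927  0.162 ] [[-0.2931  0.9561 -0.0021]
 [ 0.9561  0.2931  0.0012]
 [ 0.0017 -0.0017 -1.    ]] 0.012645383722338255 [ 39.0586  42.2213 -27.6984  81.7377  20.8329  61.2871  24.4508] [-0.4015  0.627  -0.1041]
[0.0341 0.0023 0.1001]
[[247.1473 186.2117]
 [310.4919 186.5759]
 [280.2889 -60.573 ]]
paddle 0.67 [278.6, 170.2, 95.6, 29.1]
```

View pics/w8b.png

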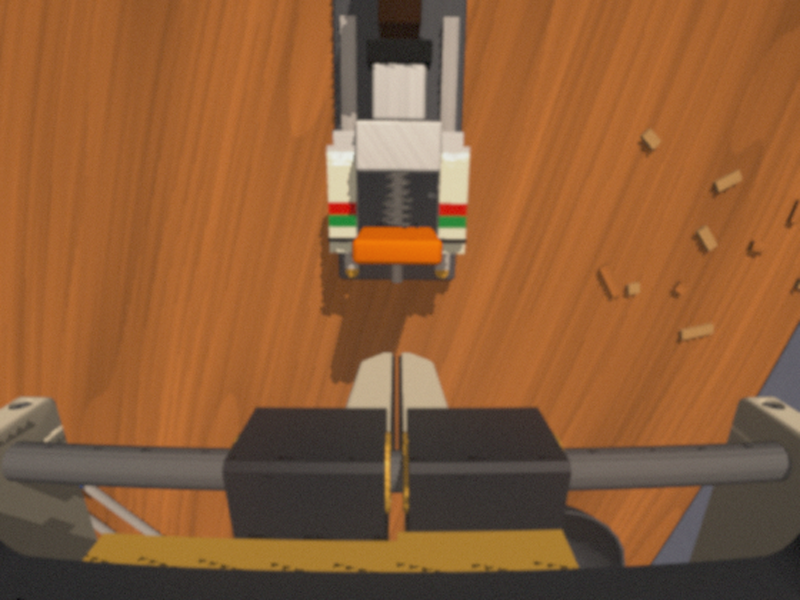

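The paddle's rear top edge is at row 263, columns 354-441, as predicted, with the shut fingers centred behind it. Descending.

Emit:
{"method": "arm_command", "body": {"steps": "1 0 0.08 1 0 0 0;1 0 0 1 0 0 0;1 0 0 1 0 0 0;1 0 0 0.9 0 0 0;1 0.3 0 0 0 0 0;1 0.3 0 0 0 0 0;1 0.2 0 0 0 0 0;1 0.2 0 0 0 0 0;1 0 0 0 0 0 0"}}

```text
t: 18.3
ee_pos: [0.5952, -0.2683, 0.0664]
ee_rot: [[-0.294, 0.956, 0.001], [0.956, 0.294, -0.001], [-0.001, 0.001, -1.0]]
force: [0.0, 0.4, 0.3]
gripper_width: 0.007
finger_force: 0.0
```

Emit:
{"method": "arm_command", "body": {"steps": "1 0.2 0 0 0 0 0;1 0.2 0 0 0 0 0;1 0.2 0 0 0 0 0;1 0 0 0 0 0 0"}}

```text
t: 18.8
ee_pos: [0.5903, -0.2534, 0.0657]
ee_rot: [[-0.294, 0.956, -0.0], [0.956, 0.294, 0.0], [0.0, -0.0, -1.0]]
force: [-0.2, -1.2, 0.8]
gripper_width: 0.003
finger_force: 0.8
```

```bash
cat > st.py <<'E'
from fit import *
s=ctrl.sense(); R=np.array(s['ee_rot']); p=np.array([.5626,-.1635,np.radians(16.7)])
c,q=np.cos(p[2]),np.sin(p[2]); d=np.array(s['ee_pos'])[:2]-p[:2]
print(s['t'],"fix x,y",c*d[0]+q*d[1],-q*d[0]+c*d[1],"z",s['ee_pos'][2],"tool force",R.T@s['force'])
E
python3 st.py
```

```text
18.8 fix x,y 0.0007077998437641508 -0.09404784170936276 z 0.06572458696338064 tool force [-1.0472 -0.5193 -0.8017]
```

Emit:
{"method": "arm_command", "body": {"steps": "1 0.2 0 0 0 0 0;1 0.2 0 0 0 0 0;1 0.2 0 0 0 0 0;1 0.2 0 0 0 0 0;1 0.2 0 0 0 0 0;1 0 0 0 0 0 0"}}

```text
t: 19.55
ee_pos: [0.583, -0.2293, 0.0657]
ee_rot: [[-0.295, 0.956, -0.0], [0.956, 0.295, 0.001], [0.001, 0.0, -1.0]]
force: [2.2, -0.9, 0.6]
gripper_width: 0.002
finger_force: 0.9
```

```bash
cat >> st.py <<'E'
im=camera("wrist"); cv2.imwrite("pics/st.png",im)
for nm in ("blank","jaw","paddle","fence"):
    for dd in masks_of("wrist",nm)[:1]: print(nm,round(dd['confidence'],2),np.round(dd['box'],1))
im=camera("top")
for nm in ("blank","jaw","paddle","fence"):
    for dd in masks_of("top",nm)[:5]:
        if dd['box'][0]>300: print("top",nm,round(dd['confidence'],2),np.round(dd['box'],1))
E
python3 st.py
```

```text
19.55 fix x,y 0.0006514970523410941 -0.06891832698467666 z 0.0656836557992367 tool force [-1.5254  1.8504 -0.6073]
blank 0.94 [279.6  21.1 106.5  37.7]
jaw 0.96 [275.7  42.1  74.4  31.6]
paddle 0.86 [275.6 242.6 143.3  61.4]
top blank 0.91 [369.8 219.2  26.8  29.5]
top paddle 0.56 [425.8 198.2  18.9  25.6]
top paddle 0.55 [393.2 214.4 115.   67.7]
top fence 0.57 [355.7 226.   14.8  29.6]
top fence 0.31 [428.2 202.2  17.6  33.7]
```

Emit:
{"method": "arm_command", "body": {"steps": "1 0.1 0 0 0 0 0;1 0.1 0 0 0 0 0;1 0.1 0 0 0 0 0;1 0 0 0 0 0 0;1 0 0 0 0 0 0"}}

```text
t: 20.68
ee_pos: [0.5809, -0.2232, 0.0657]
ee_rot: [[-0.293, 0.956, 0.0], [0.956, 0.293, -0.0], [-0.0, 0.0, -1.0]]
force: [2.6, -2.3, 0.3]
gripper_width: 0.007
finger_force: 1.3
```

Emit:
{"method": "arm_command", "body": {"steps": "1 0.1 0 0 0 0 0;1 0.1 0 0 0 0 0;1 0 0 0 0 0 0;1 0 0 0 0 0 0"}}

```text
t: 21.18
ee_pos: [0.58, -0.2201, 0.0657]
ee_rot: [[-0.292, 0.956, 0.002], [0.956, 0.292, -0.002], [-0.003, 0.001, -1.0]]
force: [3.9, -4.7, -1.5]
gripper_width: 0.006
finger_force: 2.8
```

```bash
python3 st.py
```

```text
21.175 fix x,y 0.00039294853876991123 -0.059187266057132086 z 0.06573085986878796 tool force [-5.5897  2.3595  1.5512]
blank 0.62 [279.4  23.6 107.9  44.7]
jaw 0.65 [272.6  48.9  72.5  28.6]
paddle 0.8 [274.6 243.4 141.9  62.5]
top blank 0.59 [369.5 218.4  23.3  31.1]
top jaw 0.61 [377.4 217.5   8.5  15.2]
top paddle 0.89 [420.3 201.9  18.8  32.2]
top paddle 0.47 [402.1 204.7  59.9  50.2]
top fence 0.51 [352.8 227.8  15.6  27.8]
```

Emit:
{"method": "arm_command", "body": {"steps": "1 0.1 0 0 0 0 0;1 0.1 0 0 0 0 0;1 0 0 0 0 0 0;1 0 0 0 0 0 0"}}

```text
t: 22.18
ee_pos: [0.5792, -0.2174, 0.0658]
ee_rot: [[-0.291, 0.957, 0.004], [0.957, 0.291, -0.005], [-0.006, 0.002, -1.0]]
force: [5.6, -6.8, -2.2]
gripper_width: 0.002
finger_force: 4.2
```

```bash
python3 st.py
python3 - <<'E'
from h import *
a=cv2.imread("pics/st.png")[0:270,140:420]; b=camera("scene")[190:310,130:270]
A=cv2.resize(a,(600,579),interpolation=cv2.INTER_CUBIC)
B=cv2.resize(b,(800,560),interpolation=cv2.INTER_CUBIC)
cv2.imwrite("pics/c1.png",A); cv2.imwrite("pics/c2.png",B)
E
```

```text
22.175 fix x,y 0.00040839608563229997 -0.05635866440734253 z 0.06579242860475176 tool force [-8.0931  3.4237  2.2756]
blank 0.71 [277.9  27.1 106.5  50.3]
jaw 0.9 [274.1  55.8  75.1  25.8]
paddle 0.59 [279.   27.2 108.8  49.9]
top blank 0.85 [369.2 218.9  26.2  31.3]
top blank 0.24 [355.5 223.1  14.8  21.5]
top paddle 0.62 [418.8 200.7  19.   24.3]
top fence 0.48 [354.6 228.1  15.1  25.1]
```

View pics/c1.png

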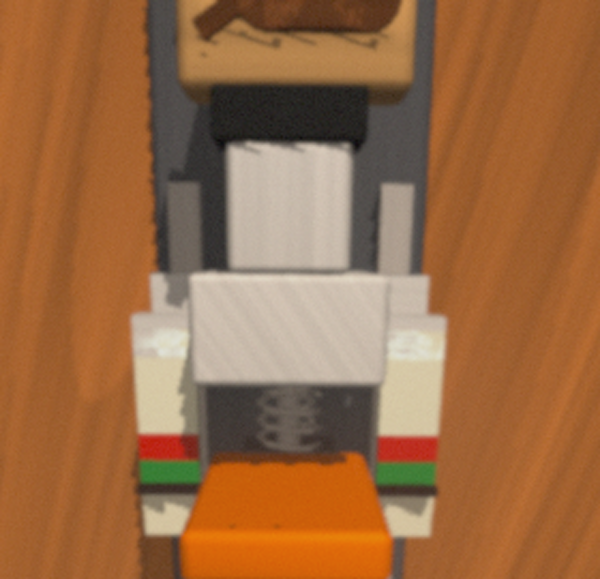

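The pointers (row 489) are at the lower edge of the green band (460-486), with the jaw on the blank. About 7.5 mm plunger and 8 N agree, so about 4.5 mm more is needed.

Emit:
{"method": "arm_command", "body": {"steps": "1 0.1 0 0 0 0 0;1 0.1 0 0 0 0 0;1 0.1 0 0 0 0 0;1 0 0 0 0 0 0;1 0 0 0 0 0 0;1 0 0 0 0 0 0"}}

```text
t: 23.48
ee_pos: [0.578, -0.2133, 0.0659]
ee_rot: [[-0.289, 0.957, 0.006], [0.957, 0.289, -0.009], [-0.01, 0.003, -1.0]]
force: [7.8, -11.5, -3.6]
gripper_width: 0.008
finger_force: 6.4
```

```bash
python3 st.py
python3 - <<'E'
from h import *
a=cv2.imread("pics/st.png")[130:270,180:380]; b=camera("scene")[195:305,140:270]
A=cv2.resize(a,(400,280),interpolation=cv2.INTER_CUBIC)
B=cv2.resize(b,(400,338),interpolation=cv2.INTER_CUBIC)
c=cv2.imread("pics/st.png")[0:120,180:380]; C=cv2.resize(c,(400,240),interpolation=cv2.INTER_CUBIC)
t=camera("top")[180:240,330:450]; T=cv2.resize(t,(400,200),interpolation=cv2.INTER_CUBIC)
L=np.vstack([C,A]);Rr=np.vstack([B,T]); H=max(len(L),len(Rr))
pad=lambda x:np.vstack([x,np.zeros((H-len(x),400,3),np.uint8)])
cv2.imwrite("pics/c3.png",np.hstack([pad(L),pad(Rr)]))
E
```

```text
23.475 fix x,y 0.00042390921791526925 -0.05209534477160876 z 0.06588535274098023 tool force [-13.2506   4.1132   3.7723]
blank 0.69 [278.3  31.2 111.2  56.2]
jaw 0.64 [275.4  63.2  70.2  25.5]
paddle 0.64 [273.6 241.2 138.1  62.7]
top blank 0.86 [368.9 219.6  26.8  27.6]
top jaw 0.5 [377.2 216.4   9.7  17.7]
top jaw 0.15 [353.1 227.8  13.6  24.9]
top paddle 0.88 [420.2 200.   19.9  34.4]
top fence 0.63 [353.3 228.7  14.   27.4]
```

View pics/c3.png

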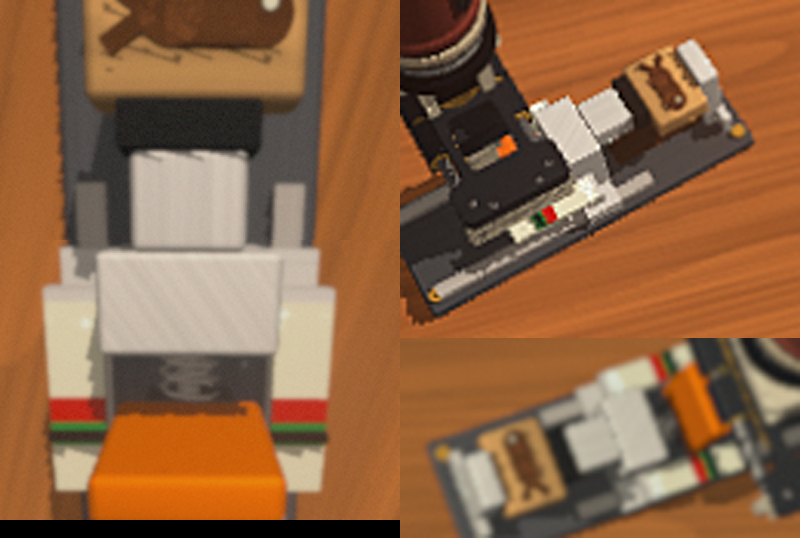

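The blank is clamped against the fence, fish up. In the scene view the pointer sits mid-green (543,217 in the mosaic), and the 13 N push matches a plunger of about 12 mm. Handing in.

```bash
python3 -c "
from rig import ctrl
print(ctrl.hand_in())"
```

```text
the job is handed in; nothing more can be done
None
```

The blank was laid on the ledge, let go, and is now clamped against the fence with the paddle held in the green band (about 12 mm, 13 N); I handed the job in at about 23.7 s, and no verdict was returned.

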